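Take the ball-knob clamp bolt out of a vice swivel base

TASK

The vice is off its swivel base, and the slack ball-knob bolt is to come out of the base's ring slot: slide it round the slot to the wide gap, lift it out straight up there, and stand it upright on its foot in the empty half of the wooden tray, setting it down rather than dropping it. Leave the hexagon-nut bolt where it is in the slot, and do not disturb the glass blocks or the spanner.

Things in the scene. Friction and masses are not known exactly. Their poses are not given: they have to be found in the camera images.
- knob_ball (a point): Centre of the black ball knob (45 mm diameter, the place to grip) of the T-slot bolt to take out; 53 mm above the underside of the bolt's foot. z axis up along the stud. At the start the bolt stands loose and upright in the ring slot of the base, 75 to 105 degrees round from the gap, to either side of it.
- knob_foot (a point): Centre of the underside of the same bolt's foot; in the slot it is 10 mm above the table. z up along the stud.
- knob_bolt: The ball-knob bolt, 75.5 mm tall, about 0.36 kg; origin as knob_foot. From below: round steel foot 40 mm diameter, 10 mm thick; 16 mm stud; steel clamping washer 76 mm diameter, 4 mm thick, its underside 21 mm above the foot's; 26 mm neck; ball. In the slot it hangs by the washer on the base's top face and slides with plain steel friction and 3 mm of play to each side.
- base_centre (a point): Centre of the vice swivel base's top face, 31 mm above the table; -x points to the gap, z up. A flat round casting, 264 mm diameter, screwed to the table, two low lugs reaching 152 mm from the centre, a 42 mm spigot 10 mm high at the centre. It stands on the left or right of the table (the tray on the other side), turned any way.
- base: The swivel base; origin under its centre, at the table. A T-slot runs all round it at 92 mm radius: mouth 22 mm wide between 8 mm thick lips, below them a channel 46 mm wide, 15 mm high, its floor 8 mm above the table. The lips hold the bolts' feet down everywhere except at the gap.
- base_gap (a point): Centre of the gap of the ring slot, at the height of the top face (31 mm above the table), 92 mm from the base's centre; axes as the base. Here the lips are cut away, leaving a pocket 46 mm wide (radially) and about 52 mm long (along the slot), through which a bolt's foot can be lifted; 25 mm of lift clears the top face.
- hex_centre (a point): Half-way up (24 mm above the underside of its foot) the other bolt, to be left alone: same foot, stud and washer, 48 mm tall, with a hexagon nut and no ball. It stands loose in the same slot, 75 to 105 degrees from the gap on the side away from the ball-knob bolt.
- tray_empty (a point): Centre of the floor (8 mm above the table) of the empty half of a heavy wooden tray that does not move. This half is 106 mm (x) by 132 mm (y) inside; walls 9 mm thick, tops 35 mm above the table. Tray 240 x 150 mm overall; the other half, centred 115 mm along +x, holds two coil springs. z up; turned any way.
- glass_a_centre (a point): Centre of a faceted amber glass lamp block, loose, about 104 mm across and 72 mm tall, beyond the work. Leave alone.
- glass_b_centre (a point): Centre of the other amber glass lamp block, loose, about 112 mm across and 72 mm tall, at the left of the work. Leave alone.
- spanner_grip (a point): Handle of a loose steel spanner about 150 mm long, lying flat between base and tray, on the side near the robot. Leave alone. (The lifted-off vice lies at the far right, outside the work, and is fixed.)
Not all that is in view belongs to the job. What is shaped like the knob_bolt but pink or red is not meant.

How it is judged:
By the outcome, as a careful person would: the job done as asked, in the order asked, and still so for the second after the job is handed in, with the robot touching nothing.
It also fails if it takes over 56 s, if anything falls off the work surface, if the arm or the gripper's body presses on something with over 40 N, if the wrist force passes 120 N, or if a joint passes its speed limit or range.

ROBOT

A 6-joint arm with a two-finger parallel gripper is mounted at the origin on the work surface. World frame = base frame: x ahead of the robot, y to its left, z up, the work surface at z = 0. Lengths are in m, angles in degrees, forces in N, time in s.
With the tool pointing down it reaches from about 0.35 to 0.875 m from the base axis. Payload 4.2 kg.
Tool frame: the origin (TCP) lies on the centre line of the jaws, within the pads' length; the fingertips stand 8 mm ahead of it and the grasp point (between the pads) lies 11 mm behind it; z points along the fingers, y is the direction in which the jaws open and shut (so a half turn about z gives the same grasp; the last joint's range is limited). The gripper opens to 87 mm and grips with 3 to 60 N. Pads are 19 mm wide; open, the fingers measure 117 mm over their backs; the gripper's body (75 mm by 190 mm) begins 51 mm behind the grasp point.
Start: joints at [-55.772, 22.042, 0.453, 0, -68.411, -14.817], TCP at [0.208, -0.589, 0.231] pointing down, gripper open.
Joint ranges: [-179.83, 179.83], [-69.29, 118.12], [-61.27, 80.66], [-181.25, 117.63], [-171.15, -9.14], [-177.46, 177.46]. Speed limits (degrees/s): [159.86, 159.86, 180, 180, 180, 180].

INTERFACE

Orientations are given as a 3x3 rotation matrix whose columns are the frame's x, y, z axes.
In Python, from station import sense, capture, finish_job, recognise gives the robot as it stands.
- The arm moves only by the tool apply_moves, never from a script. Its argument "plan" is a list that holds one entry, the list of rows, each a list of 7 numbers: the opening in per cent of the stroke, from 0 (shut) to 100 (fully open), then the shift along the world's x, y, z in units of 25 mm (1.0 is 25 mm), then the turn, a rotation vector about the world's x, y, z in rad. A call has 1 to 12 rows; each row shifts and turns the pose as measured when the row begins; what a row does not reach is not made up. A row lasts 1/12 s, in which the tool goes at most 41.7 mm and 7.16 degrees, less where a joint would pass 70% of its speed; a pose out of reach is approached as far as the arm can. A call is refused whole if a number of a shift passes 1 or a number of a turn 0.125, either way. A call with a gripper value outside its range is refused whole. The fingers move at their own pace and stop on an object; the grip force is fixed at half the most. Time passes only in rows, so rows that do not move let the fingers close. It gives the time, the measured TCP pose, the force and the opening at its end, in the units of the state.
- sense(): the state, without advancing time (a new reading comes with each control period).
- capture(name): name is "scene" or "side" or "wrist"; returns a dict with "pixels" (480x640x3 uint8, red, green, blue), "depth" (480x640 float32, m along the optical axis (not along the pixel's ray), 0 where there is no reading), "mtx" (3x3 intrinsics, pixels), "distortion" ([k1, k2, p1, p2, k3] as OpenCV has them; the pictures are not rectified), "R" (3x3) and "t" (3): a world point X has camera coordinates R X + t; the wrist camera has in their place "mount" (4x4, takes a point from camera to tool coordinates, whose origin is the TCP and whose axes are the flange's). Camera axes: x right, y down, z forward; pixel columns grow to the right and rows downward; lengths in m; the calibration is good to about 2 mm. A picture is of the moment at which its call begins: read the wrist's pose just before it.
- finish_job(): hands the job in, once; it reports no verdict.
Trained networks look in a picture, given as the dict that the camera call returned (one of the last four; its "shot" number tells which), for a name from the list of things; names that differ only in an ending like _2 or _b are one class to them, and where a whole thing is asked for, a point or a joint stands for the part that bears it (a point fixed in the world has none). Each returns a list of dicts, best first, with "score" (0 to 1); they miss things now and then, are a little off and sometimes report something else, mostly with a low value. They report only what shows in the picture. A call takes as long as a camera call. They do not tell look-alikes from the thing itself.
- recognise(label, picture): "at" ([x, y, z] in m, in the coordinates of the camera as it stood for that picture, good to about 4 mm: the middle of the surface that is visible of it).
The state is a dict: "time_s": time; "joints": joint angles; "joint_velocities": joint speeds; "effort": joint torques, N m; "tcp_pos": TCP position; "ee_rot": TCP orientation; "wrist_force": force on the tool from outside, world axes, zero at the start; "moment": the same for the moment, N m; "gripper_width": opening from 0.0 (shut) to 1.0 (fully open).
Only numpy, scipy, OpenCV 4.12 (cv2) and the standard library are available. Lean on these libraries where they do the work, as an engineer would, in place of code of your own. Each camera call takes 0.05 s, during which the arm holds its last target.

## Working session

There is one attempt and no reset: what is moved stays moved. The work goes in short steps, Python scripts to look and compute and a tool call to move; the robot and the scene stay as the last step left them, time stands still between calls to the robot, and variables do not carry over. Pictures are saved under pics/ and viewed, and the job is handed in when it is done.

Besides the shell and the picture viewer there is one more tool, called after "Emit:" by a JSON object that holds its "op" and its "data", one argument or row to a line. apply_moves: Moves the arm, as the interface text tells. Its arguments: {"type":"object","properties":{"plan":{"type":"array","items":{"type":"array","items":{"type":"array","items":{"type":"number"}}}}},"required":["plan"]}

```bash
mkdir -p pics; ls; cat > h.py <<'E'
import numpy as np, cv2
from station import sense, capture, finish_job, recognise
def save(p,n): cv2.imwrite('pics/'+n, cv2.cvtColor(p['pixels'],cv2.COLOR_RGB2BGR))
def pose(p,s=None):
    if 'R' in p and p['R'] is not None:
        R=np.array(p['R']);t=np.array(p['t']); return R.T, -R.T@t
    M=np.array(p['mount']);E=np.array(s['ee_rot']);T=np.array(s['tcp_pos'])
    return E@M[:3,:3], E@M[:3,3]+T
def world(p,c,s=None):
    A,o=pose(p,s); return np.asarray(c)@A.T+o
def cloud(p,s=None):
    h,w=p['depth'].shape
    u,v=np.meshgrid(np.arange(w),np.arange(h))
    q=cv2.undistortPoints(np.stack([u,v],-1).reshape(-1,1,2).astype(np.float64),np.array(p['mtx']),np.array(p['distortion'])).reshape(h,w,2)
    d=p['depth'][...,None]
    c=np.concatenate([q*d,d],-1)
    W=world(p,c.reshape(-1,3),s).reshape(h,w,3); W[p['depth']<=0]=np.nan
    return W
E
python3 - <<'E'
from h import *
s=sense();print(s)
for n in ['scene','side']:
    p=capture(n);save(p,n+'0.png')
    for l in ['knob_ball','base_centre','base_gap','hex_centre','tray_empty','glass_a_centre','spanner_grip','knob_foot']:
        try:
            for d in recognise(l,p)[:3]: print(n,l,round(d['score'],2),world(p,d['at']).round(3))
        except Exception as e: print(l,e)
E
```

```text
pics
{'time_s': 0.0, 'joints': array([-5.57692913e+01,  2.20908316e+01,  3.79233724e-01, -2.85534030e-02,
       -6.84105875e+01, -1.48167348e+01]), 'joint_velocities': array([ 0.01927257, -0.02596132, -0.04841344, -0.06711942,  0.09942563,
       -0.0261051 ]), 'effort': array([-2.17899183e-04, -3.90659881e+01,  1.87408358e+01,  4.21979517e+00,
        1.11531367e-02, -1.92418211e-04]), 'tcp_pos': array([ 0.20756756, -0.58890411,  0.22945624]), 'ee_rot': array([[-9.43202678e-01, -3.32216861e-01, -8.16463153e-04],
       [-3.32217849e-01,  9.43200511e-01,  2.02376847e-03],
       [ 9.77584562e-05,  2.18006747e-03, -9.99997619e-01]]), 'wrist_force': array([-0.04293495, -0.11065936,  0.51258352]), 'moment': array([-0.03124291, -0.02594329,  0.00804838]), 'gripper_width': 0.997046972534095}
scene knob_ball 0.94 [ 0.788 -0.311  0.029]
scene knob_ball 0.87 [ 0.434 -0.429  0.024]
scene knob_ball 0.82 [ 0.644 -0.217  0.034]
scene base_centre 0.84 [ 0.566 -0.159  0.033]
scene base_gap 0.7 [ 0.565 -0.162  0.03 ]
scene hex_centre 0.74 [ 0.477 -0.125  0.036]
scene hex_centre 0.17 [ 0.564 -0.16 
[... 234 characters left out ...]

scene knob_foot 0.71 [ 0.642 -0.212  0.038]
side knob_ball 0.83 [ 0.773 -0.312  0.024]
side knob_ball 0.78 [ 0.621 -0.219  0.034]
side knob_ball 0.78 [ 0.418 -0.435  0.019]
side base_centre 0.67 [ 0.545 -0.161  0.033]
side base_centre 0.53 [ 0.623 -0.22   0.036]
side base_centre 0.47 [ 0.461 -0.134  0.032]
side base_gap 0.59 [ 0.546 -0.162  0.027]
side hex_centre 0.85 [ 0.459 -0.132  0.037]
side tray_empty 0.84 [0.543 0.205 0.009]
side glass_a_centre 0.68 [ 0.783 -0.017  0.052]
side spanner_grip 0.73 [ 0.44  -0.001  0.01 ]
side spanner_grip 0.4 [0.544 0.209 0.007]
side knob_foot 0.81 [ 0.778 -0.204  0.027]
side knob_foot 0.77 [ 0.413 -0.432  0.03 ]
side knob_foot 0.72 [ 0.772 -0.317  0.028]
```

View pics/scene0.png

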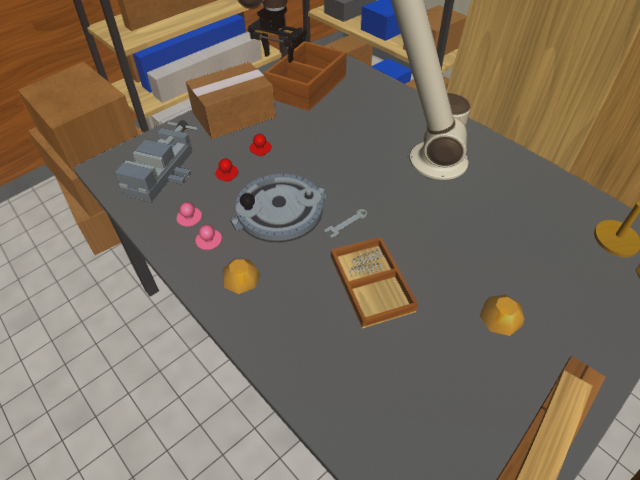

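View pics/side0.png

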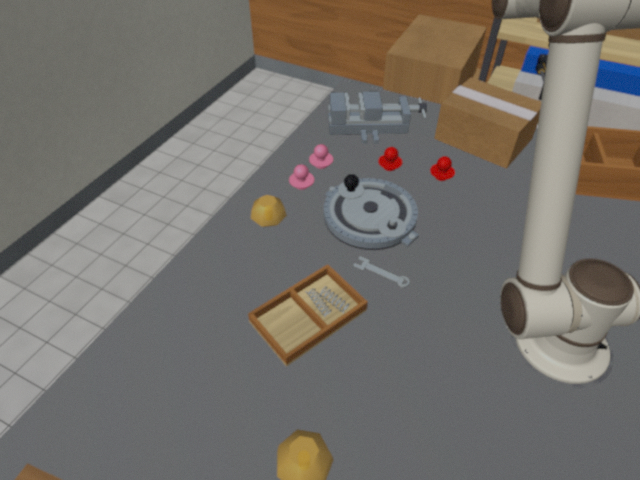

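The scene picture shows the base around (280,205), with the black knob at (247,200), the hex nut at (309,195) and the tray's empty half at (382,297). Red and pink decoys stand nearby. The side view agrees. I'll move the wrist camera over the base.

Emit:
{"op": "apply_moves", "data": {
  "plan": [
    [[100,0.8,1,0.4,0,0,0],[100,0.8,1,0.4,0,0,0],[100,0.8,1,0.4,0,0,0],[100,0.8,1,0.4,0,0,0],[100,0.8,1,0.4,0,0,0],[100,0.8,1,0.4,0,0,0],[100,0.8,1,0.4,0,0,0],[100,0.8,1,0.4,0,0,0],[100,0.8,1,0.4,0,0,0],[100,0.8,1,0.4,0,0,0],[100,0.8,1,0.4,0,0,0],[100,0,0,0,0,0,0]]
  ]
}}

```text
time_s: 1.9
tcp_pos: [0.4332, -0.3015, 0.3442]
ee_rot: [[-0.945, -0.326, 0.002], [-0.326, 0.945, 0.003], [-0.003, 0.002, -1.0]]
wrist_force: [-0.6, -0.9, 1.5]
gripper_width: 1.001
```

```bash
python3 - <<'E'
from h import *
s=sense();print(s['tcp_pos'],s['ee_rot'].round(3),s['joints'])
p=capture('wrist');save(p,'w1.png');print(p['mount'],p['mtx'])
for l in ['knob_ball','base_centre','base_gap','hex_centre']:
    for d in recognise(l,p)[:3]: print(l,round(d['score'],2),world(p,d['at'],s).round(3))
E
```

```text
[ 0.43320486 -0.30145242  0.34424704] [[-0.945 -0.326  0.002]
 [-0.326  0.945  0.003]
 [-0.003  0.002 -1.   ]] [-17.32403254   8.96679465  -1.32277783  -0.19894014 -79.642482
 -53.62626601]
[[-6.74183087e-05 -9.68428081e-01 -2.49293096e-01  6.70147804e-02]
 [ 9.99999827e-01  8.04375222e-05 -5.82913264e-04 -4.19147735e-04]
 [ 5.84562093e-04 -2.49293092e-01  9.68427908e-01 -1.54087910e-01]
 [ 0.00000000e+00  0.00000000e+00  0.00000000e+00  1.00000000e+00]] [[377.64519271   0.         323.94693521]
 [  0.         377.64519271 246.40129422]
 [  0.           0.           1.        ]]
knob_ball 0.96 [ 0.627 -0.237  0.034]
knob_ball 0.96 [ 0.42  -0.436  0.028]
knob_ball 0.89 [ 0.568 -0.42   0.027]
base_centre 0.77 [ 0.514 -0.208  0.031]
base_gap 0.74 [ 0.513 -0.209  0.033]
hex_centre 0.7 [ 0.46  -0.153  0.035]
```

View pics/w1.png

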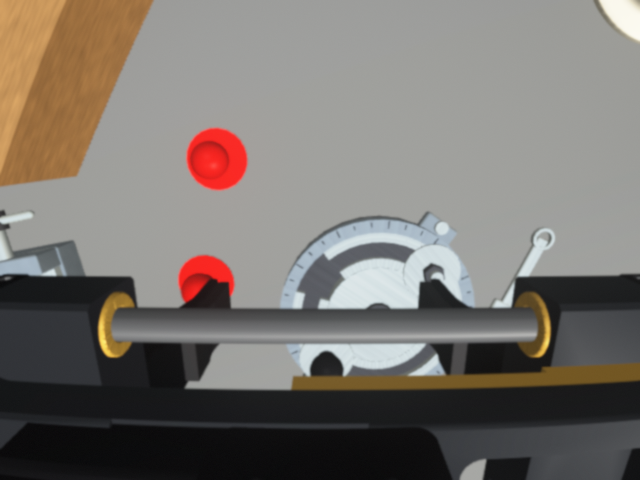

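The wrist view looks toward the robot side. Part of the base is visible around (370,300), with the gap at about (320,285), but the gripper blocks the rest. I'll move outward past the base.

Emit:
{"op": "apply_moves", "data": {
  "plan": [
    [[100,1,0.7,0.1,0,0,0],[100,1,0.7,0.1,0,0,0],[100,1,0.7,0.1,0,0,0],[100,1,0.7,0.1,0,0,0],[100,1,0.7,0.1,0,0,0],[100,1,0.7,0.1,0,0,0],[100,1,0.7,0.1,0,0,0],[100,1,0.7,0.1,0,0,0],[100,1,0.7,0.1,0,0,0],[100,1,0.7,0.1,0,0,0],[100,0,0,0,0,0,0],[100,0,0,0,0,0,0]]
  ]
}}

```text
time_s: 3.15
tcp_pos: [0.6798, -0.1383, 0.3575]
ee_rot: [[-0.957, -0.289, -0.021], [-0.289, 0.957, 0.006], [0.019, 0.012, -1.0]]
wrist_force: [-0.5, -0.6, 0.6]
gripper_width: 1.002
```

```bash
python3 - <<'E'
from h import *
s=sense();print(s['tcp_pos'],s['ee_rot'].round(3),s['joints'])
p=capture('wrist');save(p,'w2.png')
for l in ['knob_ball','base_centre','base_gap','hex_centre','tray_empty','spanner_grip']:
    for d in recognise(l,p)[:3]: print(l,round(d['score'],2),world(p,d['at'],s).round(3))
W=cloud(p,s); np.savez('w2.npz',W=W,px=p['pixels'])
E
```

```text
[ 0.67980211 -0.1382869   0.35746284] [[-0.957 -0.289 -0.021]
 [-0.289  0.957  0.006]
 [ 0.019  0.012 -1.   ]] [  1.65033796  27.41878917  26.72244522  -0.38179368 -90.52272326
 -74.82929176]
knob_ball 0.88 [ 0.774 -0.32   0.023]
knob_ball 0.74 [ 0.585 -0.405  0.026]
knob_ball 0.72 [ 0.634 -0.223  0.033]
base_centre 0.96 [ 0.554 -0.184  0.03 ]
base_centre 0.25 [0.544 0.181 0.009]
base_gap 0.57 [ 0.554 -0.186  0.032]
hex_centre 0.65 [ 0.472 -0.144  0.032]
tray_empty 0.64 [0.546 0.179 0.006]
spanner_grip 0.87 [ 0.445 -0.003  0.006]
```

View pics/w2.png

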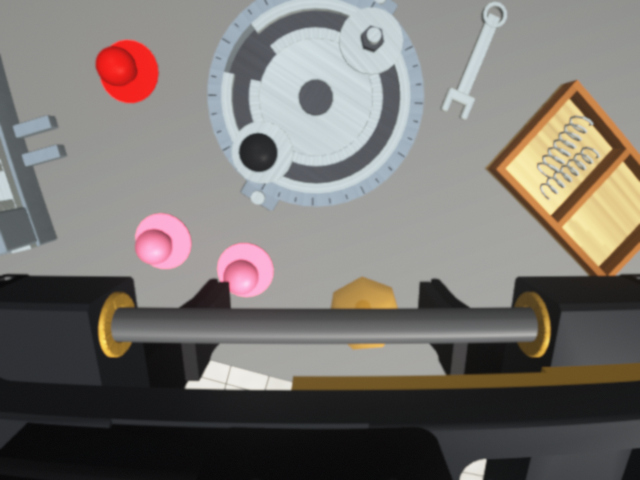

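Clear wrist view: spigot at (316,97), black knob at (258,152), hex nut at (372,38), and the gap, where the slot widens, at about (252,52). Next I'll fit the geometry.

```bash
cat > fit.py <<'E'
from h import *
from scipy.optimize import least_squares
def sphere_fit(P,r=0.0225):
    f=lambda c: np.linalg.norm(P-c,axis=1)-r
    c0=P.mean(0)-[0,0,.01]
    q=least_squares(f,c0,loss='soft_l1',f_scale=.001); return q.x,np.std(f(q.x))
def analyse(W,px,cen=(0.554,-0.178)):
    hsv=cv2.cvtColor(px,cv2.COLOR_RGB2HSV)
    z=W[...,2]; r=np.hypot(W[...,0]-cen[0],W[...,1]-cen[1])
    top=(z>.026)&(z<.0345)&(r<.15)
    # rim: convex boundary of top pts
    P=W[top][:,:2]
    c=np.array(cen)
    for _ in range(8):
        a=np.arctan2(P[:,1]-c[1],P[:,0]-c[0]); rr=np.hypot(*(P-c).T)
        b=((a+np.pi)/(2*np.pi)*72).astype(int)
        E=np.array([P[b==k][np.argsort(rr[b==k])[-3]] for k in range(72) if (b==k).sum()>5])
        q=least_squares(lambda v:np.hypot(E[:,0]-v[0],E[:,1]-v[1])-v[2],[*c,.132],loss='soft_l1',f_scale=.001)
        c=q.x[:2]
    print('rim',q.x.round(4), 'topz',np.nanmedian(z[top]), len(E))
    blk=(hsv[...,2]<60)&(z>.05)&(z<.1)&(r<.16)
    P=W[blk]; print('black n',len(P)); 
    if len(P)>20: print('ball',sphere_fit(P), P.max(0))
    sp=(z>.0375)&(z<.045)&(r<.035); print('spigot',W[sp].mean(0).round(4),sp.sum())
    return q.x
E
python3 - <<'E'
from fit import *
d=np.load('w2.npz');W,px=d['W'],d['px']
print(np.nanmedian(W[200:250,300:450,2]))
c=analyse(W,px)[:2]
g=((W[...,0]-c[0]),(W[...,1]-c[1]))
r=np.hypot(*g);a=np.degrees(np.arctan2(g[1],g[0]))
z=W[...,2]
# low z within lips zone r 72..79 or 105..113
for k in range(-180,180,10):
    m=(a>=k)&(a<k+10)
    print(k,[ (round(float(np.nanmedian(z[m&(r>x)&(r<y)])),3), int((m&(r>x)&(r<y)).sum())) for x,y in ((.070,.079),(.088,.096),(.105,.113))])
E
```

```text
-0.0001093996109967077
rim [ 0.5532 -0.184   0.1313] topz 0.030980585768960123 72
black n 973
ball (array([ 0.63406259, -0.22927765,  0.06272747]), np.float64(0.0006651311754242278)) [ 0.65373521 -0.20814245  0.08767977]
spigot [ 0.5528 -0.184   0.0408] 947
-180 [(0.031, 86), (0.008, 79), (0.03, 160)]
-170 [(0.031, 87), (0.008, 71), (0.03, 164)]
-160 [(0.031, 84), (0.008, 75), (0.03, 166)]
-150 [(0.031, 87), (0.008, 75), (0.03, 165)]
-140 [(0.031, 84), (0.008, 83), (0.03, 168)]
-130 [(0.031, 87), (0.008, 81), (0.03, 159)]
-120 [(0.008, 40), (0.008, 85), (0.008, 102)]
-110 [(0.008, 45), (0.008, 86), (0.008, 98)]
-100 [(0.008, 36), (0.008, 83), (0.008, 90)]
-90 [(0.031, 82), (0.008, 84), (0.031, 131)]
-80 [(0.031, 79), (0.008, 78), (0.031, 132)]
-70 [(0.031, 83), (0.008, 79), (0.031, 114)]
-60 [(0.031, 78), (0.009, 61), (0.031, 102)]
-50 [(0.035, 79), (0.036, 59), (0.035, 72)]
-40 [(0.072, 95), (0.083, 98), (0.077, 58)]
-30 [(0.072, 134), (0.084, 111), (0.075, 95)]
-20 [(0.035, 89), (0.036, 112), (0.434, 740)]
-10 [(0.032, 80), (0.009, 85), (0.436, 3808)]
0 [(0.031, 75), (0.008, 73), (0.437, 3875)]
10 [(0.031, 78), (0.008, 73), (0.461, 11647)]
20 [(0.031, 75), (0.008, 76), (0.46, 8934)]
30 [(0.031, 79), (0.008, 75), (0.437, 2098)]
40 [(0.031, 73), (0.008, 75), (0.429, 255)]
50 [(0.031, 77), (0.008, 76), (0.031, 98)]
60 [(0.031, 78), (0.008, 75), (0.031, 98)]
70 [(0.031, 76), (0.008, 79), (0.031, 100)]
80 [(0.031, 83), (0.008, 78), (0.031, 105)]
90 [(0.031, 79), (0.008, 76), (0.031, 107)]
100 [(0.031, 85), (0.008, 78), (0.031, 116)]
110 [(0.031, 84), (0.008, 80), (0.031, 118)]
120 [(0.031, 85), (0.008, 102), (0.031, 126)]
130 [(0.035, 88), (0.035, 102), (0.034, 117)]
140 [(0.035, 90), (0.048, 117), (0.035, 101)]
150 [(0.035, 86), (0.057, 99), (0.035, 71)]
160 [(0.035, 86), (0.035, 92), (0.035, 117)]
170 [(0.033, 89), (0.034, 79), (0.031, 130)]
```

```bash
python3 - <<'E'
from fit import *
d=np.load('w2.npz');W,px=d['W'],d['px']
c=np.array([.553,-.184])
x=W[...,0]-c[0];y=W[...,1]-c[1];r=np.hypot(x,y);a=np.degrees(np.arctan2(y,x));z=W[...,2]
for lo,hi in ((.0715,.079),(.105,.1125)):
    m=(r>lo)&(r<hi)&(z<.02)&(a>-135)&(a<-80)
    print('gap',a[m].min(),a[m].max(),np.percentile(a[m],[3,50,97]),m.sum())
h=(z>.045)&(z<.07)&(r<.14)&(a>120)&(a<170)
print('hex',W[h].mean(0)); 
h=(z>.033)&(z<.0365)&(r<.135)&(a>100); print('hexwasher',W[h].mean(0))
for n in ['scene','side']:
    p=capture(n); Wn=cloud(p); print(n); np.savez(n+'0.npz',W=Wn,px=p['pixels'])
    try: analyse(Wn,p['pixels'])
    except Exception as e: print(e)
E
```

```text
gap -122.25209628530234 -92.47667187682934 [-121.43783181 -106.0788739   -93.25085079] 131
gap -134.88885248646898 -80.25271848220221 [-132.68760525 -108.60307114  -85.72543448] 380
hex [ 0.47273684 -0.14062623  0.0522406 ]
hexwasher [ 0.47199938 -0.14001087  0.0348346 ]
scene
rim [ 0.5528 -0.1789  0.1298] topz 0.0303329334591248 72
black n 171
ball (array([ 0.63313719, -0.22702705,  0.06260155]), np.float64(0.0022072178646750317)) [ 0.65607402 -0.20278398  0.08948112]
spigot [ 0.5528 -0.1792  0.0404] 96
side
rim [ 0.5486 -0.1812  0.13  ] topz 0.03060439891921929 72
black n 157
ball (array([ 0.63118299, -0.22920252,  0.06225904]), np.float64(0.002212171353760634)) [ 0.65006319 -0.20482436  0.08836188]
spigot [ 0.549  -0.1817  0.0404] 108
```

Geometry from the wrist cloud, with the scene and side clouds agreeing to within about 5 mm:
- Base centre is (0.553,-0.184).
- Ball is at (0.634,-0.229,0.063), 92.6 mm from the centre at -29°.
- Gap is centred at about -107°.
- Hex bolt is at 152°.

Next I'll move above the ball.

Emit:
{"op": "apply_moves", "data": {
  "plan": [
    [[100,-0.2,-0.4,-0.8,-0.003,-0.01,0],[100,-0.2,-0.4,-0.8,-0.003,-0.01,0],[100,-0.2,-0.4,-0.8,0,0,0],[100,-0.2,-0.4,-0.8,0,0,0],[100,-0.2,-0.4,-0.8,0,0,0],[100,-0.2,-0.4,-0.8,0,0,0],[100,-0.2,-0.4,-0.8,0,0,0],[100,-0.2,-0.4,-0.8,0,0,0],[100,-0.2,-0.4,-0.8,0,0,0],[100,0,0,-0.8,0,0,0],[100,0,0,0,0,0,0]]
  ]
}}

```text
time_s: 4.52
tcp_pos: [0.6284, -0.2326, 0.1592]
ee_rot: [[-0.957, -0.289, 0.017], [-0.289, 0.957, -0.0], [-0.016, -0.005, -1.0]]
wrist_force: [-1.3, -0.1, -0.0]
gripper_width: 0.998
```

```bash
python3 - <<'E'
from h import *
s=sense();print(s['tcp_pos'],s['ee_rot'].round(4),s['time_s'])
print((np.array([.634,-.229,.052])-s['tcp_pos'])/.025)
E
```

```text
[ 0.62835889 -0.23255617  0.1592295 ] [[-9.572e-01 -2.889e-01  1.720e-02]
 [-2.889e-01  9.573e-01 -3.000e-04]
 [-1.640e-02 -5.200e-03 -9.999e-01]] 4.5167
[ 0.22564437  0.1422467  -4.28918012]
```

Emit:
{"op": "apply_moves", "data": {
  "plan": [
    [[100,0.1,0.05,-0.6,0,0.006,0],[100,0.1,0.05,-0.6,0,0.005,0],[100,0.05,0.05,-0.6,0,0.005,0],[100,0,0,-0.6,0,0,0],[100,0,0,-0.6,0,0,0],[100,0,0,0,0,0,0],[100,0,0,0,0,0,0]]
  ]
}}

```text
time_s: 5.1
tcp_pos: [0.6388, -0.2274, 0.0814]
ee_rot: [[-0.956, -0.292, 0.006], [-0.292, 0.956, -0.003], [-0.005, -0.004, -1.0]]
wrist_force: [0.4, -0.4, 1.6]
gripper_width: 1.0
```

```bash
python3 - <<'E'
from h import *
s=sense();print(s['tcp_pos'],s['ee_rot'].round(4),s['time_s'])
print((np.array([.634,-.229,.052])-s['tcp_pos'])/.025)
E
```

```text
[ 0.63877527 -0.22735885  0.08136792] [[-0.9564 -0.292   0.006 ]
 [-0.292   0.9564 -0.0027]
 [-0.0049 -0.0044 -1.    ]] 5.1
[-0.19101063 -0.06564595 -1.1747168 ]
```

Emit:
{"op": "apply_moves", "data": {
  "plan": [
    [[100,-0.1,-0.05,-0.3,0.001,0.003,0],[100,-0.1,0,-0.3,0.001,0.003,0],[100,0,0,-0.3,0,0,0],[100,0,0,-0.25,0,0,0],[100,0,0,0,0,0,0],[100,0,0,0,0,0,0]]
  ]
}}

```text
time_s: 5.6
tcp_pos: [0.6353, -0.2284, 0.0521]
ee_rot: [[-0.956, -0.293, 0.004], [-0.293, 0.956, -0.002], [-0.003, -0.003, -1.0]]
wrist_force: [-0.5, -0.2, 0.1]
gripper_width: 1.0
```

```bash
python3 - <<'E'
from h import *
s=sense();print(s['tcp_pos'],s['ee_rot'].round(4),s['time_s'],s['wrist_force'])
print((np.array([.634,-.229,.052])-s['tcp_pos'])/.025)
p=capture('wrist');save(p,'w3.png'); W=cloud(p,s);np.savez('w3.npz',W=W,px=p['pixels'])
E
```

```text
[ 0.63528956 -0.22839396  0.05207161] [[-0.956  -0.2933  0.0036]
 [-0.2934  0.956  -0.0016]
 [-0.003  -0.0026 -1.    ]] 5.6 [-0.50786195 -0.18815507  0.10486437]
[-0.05158249 -0.02424158 -0.00286441]
```

View pics/w3.png

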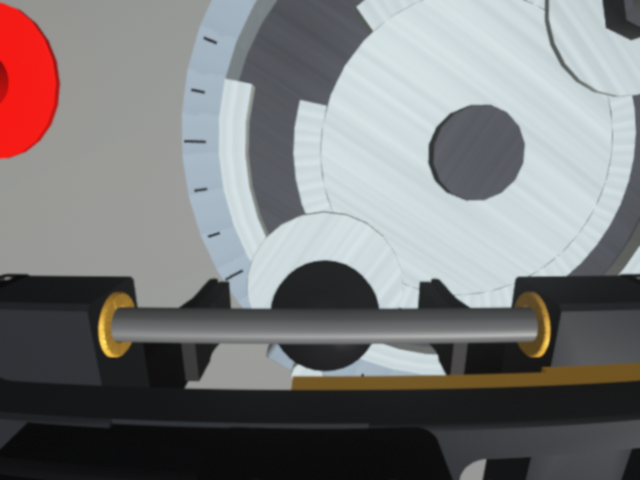

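The ball at (325,315) sits between the jaws, and the gap at (300,45) is in clear view. I'll refine the base centre and gap from this close view while I close the jaws.

```bash
python3 - <<'E'
from fit import *
d=np.load('w3.npz');W,px=d['W'],d['px'];z=W[...,2]
r0=np.hypot(W[...,0]-.553,W[...,1]+.184)
sp=(z>.0375)&(z<.045)&(r0<.03); P=W[sp][:,:2]; c,rad=cv2.minEnclosingCircle(P.astype(np.float32)*1000); print('spigot',P.mean(0),c,rad,np.median(z[sp]))
c=np.array(c)/1000
x=W[...,0]-c[0];y=W[...,1]-c[1];r=np.hypot(x,y);a=np.degrees(np.arctan2(y,x))
m=(z<.02)&(z>0)&(r>.05)&(r<.13)
for lo,hi in ((.0715,.079),(.105,.1125)):
    k=m&(r>lo)&(r<hi)&(a>-140)&(a<-75)
    print('gap',np.percentile(a[k],[0,3,97,100]),k.sum())
print('slot inner r',np.percentile(r[m&(a>-85)&(a<-70)],[2,98]), 'gap r',np.percentile(r[m&(a>-115)&(a<-100)],[2,98]))
hsv=cv2.cvtColor(px,cv2.COLOR_RGB2HSV)
b=(hsv[...,2]<70)&(z>.045)&(z<.09)&(np.hypot(W[...,0]-.634,W[...,1]+.229)<.027);print(b.sum(), sphere_fit(W[b]))
w=(z>.0335)&(z<.0365)&(np.hypot(W[...,0]-.634,W[...,1]+.229)<.042)
print('washer edge'); Q=W[w][:,:2]; print(Q.min(0),Q.max(0))
E
```

```text
spigot [ 0.55258676 -0.18508275] (552.8602905273438, -184.27346801757812) 21.163644790649414 0.0408176142201426
gap [-124.38617092 -123.30407684  -92.31934109  -91.12924972] 1411
gap [-115.85259641 -113.86310806  -82.92755844  -75.124795  ] 1594
slot inner r [0.08286359 0.105409  ] gap r [0.07143439 0.11496107]
5467 (array([ 0.63424773, -0.22899756,  0.06263477]), np.float64(0.000432686592176929))
washer edge
[ 0.5961678  -0.26657671] [ 0.6537862  -0.19173598]
```

Emit:
{"op": "apply_moves", "data": {
  "plan": [
    [[0,-0.05,-0.02,0,0,0,0],[0,0,0,0,0,0,0],[0,0,0,0,0,0,0],[0,0,0,0,0,0,0],[0,0,0,0,0,0,0],[0,0,0,0,0,0,0]]
  ]
}}

```text
time_s: 6.15
tcp_pos: [0.6348, -0.2293, 0.054]
ee_rot: [[-0.956, -0.293, 0.007], [-0.293, 0.956, -0.002], [-0.006, -0.004, -1.0]]
wrist_force: [0.3, -0.9, 0.4]
gripper_width: 0.628
```

Emit:
{"op": "apply_moves", "data": {
  "plan": [
    [[0,0,0,0,0,0,0],[0,0,0,0,0,0,0],[0,0,0,0,0,0,0],[0,0,0,0,0,0,0]]
  ]
}}

```text
time_s: 6.48
tcp_pos: [0.6349, -0.2291, 0.0542]
ee_rot: [[-0.956, -0.293, 0.007], [-0.293, 0.956, -0.002], [-0.006, -0.004, -1.0]]
wrist_force: [-0.7, -0.1, -0.6]
gripper_width: 0.503
```

```bash
python3 - <<'E'
from h import *
s=sense();print(s['tcp_pos'],s['ee_rot'].round(4),s['time_s'],s['wrist_force'],s['gripper_width'])
E
```

```text
[ 0.63486567 -0.22910712  0.05415395] [[-0.956  -0.2933  0.007 ]
 [-0.2933  0.956  -0.002 ]
 [-0.0061 -0.004  -1.    ]] 6.4833 [-0.71979211 -0.09732202 -0.62271557] 0.5034745014921687
```

```bash
cat > arc.py <<'E'
import sys
from h import *
c=np.array([.5528,-.1842]); off=np.array([.0007,0.])
def go(to,n,z):
    s=sense();t=s['tcp_pos'];b=t[:2]-off-c
    print(t.round(4),'r',np.hypot(*b).round(4),'ang',np.degrees(np.arctan2(b[1],b[0])).round(2),'F',s['wrist_force'].round(1),'z',s['ee_rot'][:,2].round(4),'w',round(s['gripper_width'],3),'t',s['time_s'])
    a0=np.degrees(np.arctan2(b[1],b[0])); p=t.copy()
    for k in range(1,n+1):
        a=np.radians(a0+(to-a0)*k/n); q=np.array([*(c+off+.092*np.array([np.cos(a),np.sin(a)])),t[2]+(z-t[2])*k/n])
        print(((q-p)/.025).round(2)); p=q
go(float(sys.argv[1]),int(sys.argv[2]),float(sys.argv[3]))
E
python3 arc.py -45 4 .0545
```

```text
[ 0.6349 -0.2291  0.0542] r 0.0929 ang -28.9 F [-0.7 -0.1 -0.6] z [ 0.007 -0.002 -1.   ] w 0.503 t 6.4833
[-0.17 -0.2   0.  ]
[-0.15 -0.21  0.  ]
[-0.16 -0.2   0.  ]
[-0.18 -0.19  0.  ]
```

Emit:
{"op": "apply_moves", "data": {
  "plan": [
    [[0,-0.17,-0.2,0.02,0,0,0],[0,-0.15,-0.2,0,0,0,0],[0,-0.15,-0.2,0,0,0,0],[0,-0.18,-0.2,0,0,0,0],[0,0,0,0,0,0,0]]
  ]
}}

```text
time_s: 6.9
tcp_pos: [0.6178, -0.2501, 0.0541]
ee_rot: [[-0.956, -0.294, 0.008], [-0.294, 0.956, -0.001], [-0.008, -0.004, -1.0]]
wrist_force: [-0.5, 0.7, -0.7]
gripper_width: 0.498
```

```bash
python3 arc.py -75 7 .0545
```

```text
[ 0.6178 -0.2501  0.0541] r 0.092 ang -45.71 F [-0.5  0.7 -0.7] z [ 0.0085 -0.0011 -1.    ] w 0.498 t 6.9
[-0.2  -0.18  0.  ]
[-0.21 -0.17  0.  ]
[-0.22 -0.15  0.  ]
[-0.23 -0.13  0.  ]
[-0.24 -0.12  0.  ]
[-0.25 -0.1   0.  ]
[-0.26 -0.08  0.  ]
```

Emit:
{"op": "apply_moves", "data": {
  "plan": [
    [[0,-0.2,-0.18,0,0,0,0],[0,-0.21,-0.17,0,0,0,0],[0,-0.22,-0.15,0,0,0,0],[0,-0.23,-0.13,0,0,0,0],[0,-0.24,-0.12,0,0,0,0],[0,-0.25,-0.1,0,0,0,0],[0,0,0,0,0,0,0]]
  ]
}}

```text
time_s: 7.48
tcp_pos: [0.5798, -0.2747, 0.0542]
ee_rot: [[-0.956, -0.292, 0.009], [-0.292, 0.956, -0.001], [-0.008, -0.004, -1.0]]
wrist_force: [0.7, -0.1, -0.1]
gripper_width: 0.495
```

```bash
python3 arc.py -107.6 7 .0545; python3 - <<'E'
from h import *
s=sense();p=capture('wrist');save(p,'w4.png')
E
```

```text
[ 0.5798 -0.2747  0.0542] r 0.0942 ang -73.78 F [ 0.7 -0.1 -0.1] z [ 0.0091 -0.0012 -1.    ] w 0.495 t 7.4833
[-0.33  0.01  0.  ]
[-0.31 -0.05  0.  ]
[-0.31 -0.02  0.  ]
[-0.31  0.    0.  ]
[-0.31  0.03  0.  ]
[-0.31  0.06  0.  ]
[-0.3   0.08  0.  ]
```

View pics/w4.png

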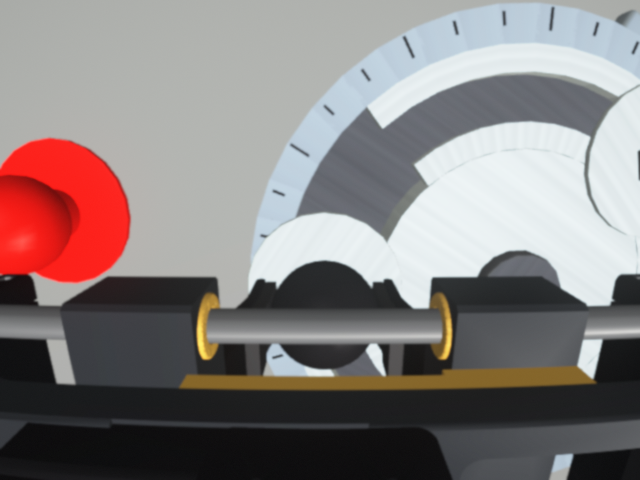

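Emit:
{"op": "apply_moves", "data": {
  "plan": [
    [[0,-0.3,0.04,0,0,0.002,0],[0,-0.31,-0.02,0,0,0.002,0],[0,-0.31,0,0,0,0.002,0],[0,-0.31,0,0,0,0,0],[0,-0.31,0.03,0,0,0,0],[0,-0.3,0.06,0,0,0,0],[0,0,0,0,0,0,0]]
  ]
}}

```text
time_s: 8.12
tcp_pos: [0.5295, -0.2713, 0.0541]
ee_rot: [[-0.956, -0.293, 0.003], [-0.293, 0.956, -0.002], [-0.002, -0.003, -1.0]]
wrist_force: [0.2, 1.5, -1.0]
gripper_width: 0.502
```

```bash
python3 arc.py -107.6 2 .0545; python3 - <<'E'
from fit import *
s=sense();p=capture('wrist');save(p,'w5.png');W=cloud(p,s);px=p['pixels'];z=W[...,2]
t=s['tcp_pos']
hsv=cv2.cvtColor(px,cv2.COLOR_RGB2HSV)
b=(hsv[...,2]<70)&(z>.055)&(z<.09)&(np.hypot(W[...,0]-t[0],W[...,1]-t[1])<.022);print(b.sum(), sphere_fit(W[b]))
c=np.array([.5528,-.1842]);x=W[...,0]-c[0];y=W[...,1]-c[1];r=np.hypot(x,y);a=np.degrees(np.arctan2(y,x))
for lo,hi in ((.0715,.079),(.107,.1125)):
    k=(z<.02)&(z>0)&(r>lo)&(r<hi)&((a<-75)|(a>160)); aa=np.where(a>0,a-360,a)[k]
    if k.sum(): print('gap',np.percentile(aa,[0,3,97,100]),k.sum())
w=(z>.033)&(z<.039)&(np.hypot(W[...,0]-t[0],W[...,1]-t[1])<.042)
print(np.median(z[w]),W[w].min(0),W[w].max(0))
E
```

```text
[ 0.5295 -0.2713  0.0541] r 0.0904 ang -105.43 F [ 0.2  1.5 -1. ] z [ 0.0026 -0.0018 -1.    ] w 0.502 t 8.1167
[-0.08 -0.04  0.01]
[-0.07  0.02  0.01]
4638 (array([ 0.52908343, -0.2718298 ,  0.06268933]), np.float64(0.0010796564021666873))
gap [-167.92423686 -164.08229192 -130.48067041 -129.68047649] 300
0.034918488034967374 [ 0.49106446 -0.30936512  0.03300335] [ 0.54279547 -0.23379817  0.03693546]
```

View pics/w5.png

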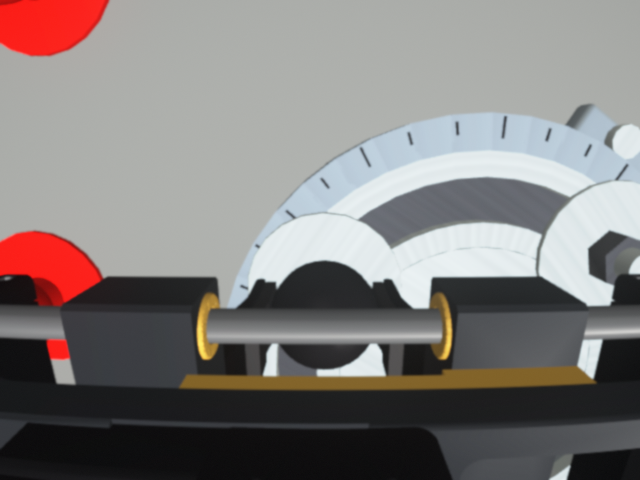

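The bolt stayed upright and is now at -105°, with its ball at (325,315) between the pads. I'll nudge it 4 mm more to the gap centre, then start a slow straight lift.

Emit:
{"op": "apply_moves", "data": {
  "plan": [
    [[0,-0.1,-0.01,0,0,0,0],[0,-0.07,0,0,0,0,0],[0,0,0,0,0,0,0]]
  ]
}}

```text
time_s: 8.42
tcp_pos: [0.525, -0.2715, 0.0541]
ee_rot: [[-0.956, -0.294, 0.002], [-0.294, 0.956, -0.002], [-0.001, -0.002, -1.0]]
wrist_force: [-0.1, 1.0, -0.3]
gripper_width: 0.502
```

```bash
python3 arc.py -107.6 1 .0545
```

```text
[ 0.525  -0.2715  0.0541] r 0.0918 ang -108.08 F [-0.1  1.  -0.3] z [ 0.0018 -0.0019 -1.    ] w 0.502 t 8.4167
[ 0.03 -0.02  0.02]
```

Emit:
{"op": "apply_moves", "data": {
  "plan": [
    [[0,0,0,0.1,0,0,0],[0,0,0,0.15,0,0,0],[0,0,0,0.15,0,0,0],[0,0,0,0.15,0,0,0],[0,0,0,0,0,0,0]]
  ]
}}

```text
time_s: 8.83
tcp_pos: [0.5231, -0.2709, 0.0668]
ee_rot: [[-0.956, -0.293, -0.004], [-0.293, 0.956, 0.0], [0.004, 0.001, -1.0]]
wrist_force: [0.8, -0.0, -3.1]
gripper_width: 0.499
```

```bash
python3 arc.py -107.6 1 .0545|head -1;  python3 - <<'E'
from h import *
p=capture('wrist');save(p,'w6.png')
E
```

```text
[ 0.5231 -0.2709  0.0668] r 0.0919 ang -109.32 F [ 0.8 -0.  -3.1] z [-4.2e-03  3.0e-04 -1.0e+00] w 0.499 t 8.8333
```

View pics/w6.png

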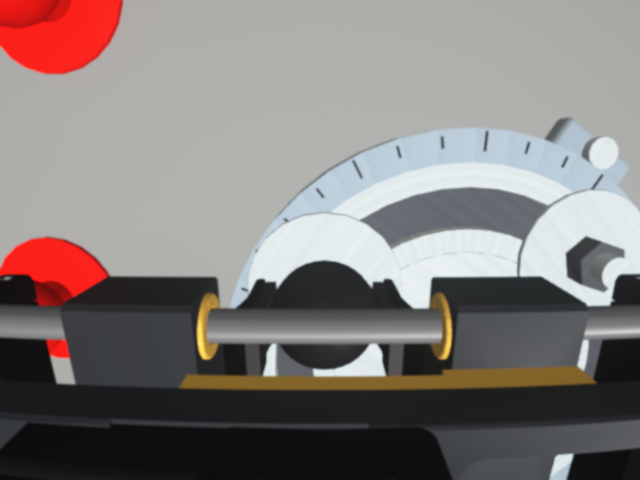

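The washer rises with the gripper, and -3.1 N at the wrist matches the bolt's weight. I'll keep going straight up.

Emit:
{"op": "apply_moves", "data": {
  "plan": [
    [[0,0.04,-0.02,0.2,0,-0.002,0],[0,0.04,0,0.2,0,-0.002,0],[0,0.02,0,0.2,0,0,0],[0,0.02,0,0.3,0,0,0],[0,0.02,0,0.4,0,0,0],[0,0,0,0.6,0,0,0],[0,0,0,0.6,0,0,0],[0,0,0,0.6,0,0,0],[0,0,0,0.6,0,0,0],[0,0,0,0.4,0,0,0],[0,0,0,0,0,0,0]]
  ]
}}

```text
time_s: 9.8
tcp_pos: [0.526, -0.2712, 0.1801]
ee_rot: [[-0.956, -0.293, 0.002], [-0.293, 0.956, -0.0], [-0.001, -0.001, -1.0]]
wrist_force: [1.0, 0.3, -2.4]
gripper_width: 0.502
```

```bash
python3 arc.py -107.6 1 .0545|head -1;  python3 - <<'E'
from h import *
p=capture('scene');save(p,'s7.png');W=cloud(p);px=p['pixels'];np.savez('s7.npz',W=W,px=px)
cv2.imwrite('pics/s7c.png',cv2.resize(cv2.cvtColor(px,cv2.COLOR_RGB2BGR)[130:350,180:460],None,fx=2.8,fy=2.7))
E
```

```text
[ 0.526  -0.2712  0.1801] r 0.0912 ang -107.53 F [ 1.   0.3 -2.4] z [ 1.5e-03 -1.0e-04 -1.0e+00] w 0.502 t 9.8
```

View pics/s7c.png

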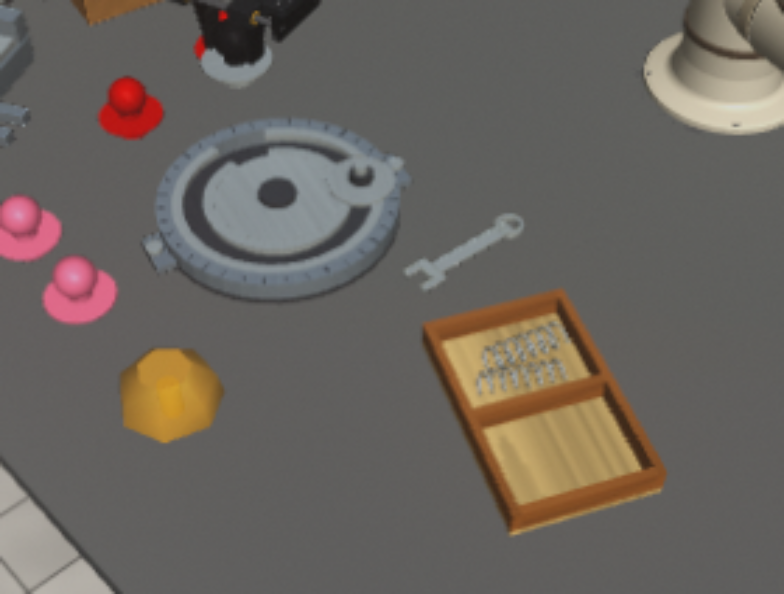

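The scene view shows the bolt hanging level at (237,60) in the crop, with the hex bolt and spanner undisturbed. Next is the tray pose.

```bash
cat > tray.py <<'E'
from fit import *
def tray(W,px,zlo=.002,zhi=.014):
    hsv=cv2.cvtColor(px,cv2.COLOR_RGB2HSV)
    z=W[...,2]
    reg=(W[...,0]>.35)&(W[...,0]<.75)&(W[...,1]>.02)&(W[...,1]<.36)
    top=reg&(z>.030)&(z<.040)
    P=(W[top][:,:2]*1000).astype(np.float32)
    rc=cv2.minAreaRect(P);print('tray rect',rc,top.sum())
    fl=(reg&(z>zlo)&(z<zhi)&(hsv[...,1]>60)).astype(np.uint8)
    n,l,st,ce=cv2.connectedComponentsWithStats(fl,connectivity=4)
    for k in np.argsort(-st[1:,4])[:3]+1:
        m=l==k
        print(st[k],cv2.minAreaRect((W[m][:,:2]*1000).astype(np.float32)),W[m].mean(0).round(4))
E
python3 - <<'E'
from tray import *
for f in ['s7','scene0','side0','w2']:
    d=np.load(f+'.npz');print(f);tray(d['W'],d['px'])
E
```

```text
s7
tray rect ((546.7620849609375, 203.16641235351562), (246.6453857421875, 151.5107879638672), 65.94286346435547) 1197
[ 352  275   59   42 1445] ((563.0237426757812, 249.47723388671875), (97.97244262695312, 125.22217559814453), 65.76758575439453) [0.5628 0.2492 0.0076]
[337 244  54  37 834] ((514.1458740234375, 141.49197387695312), (95.35640716552734, 127.76781463623047), 64.91470336914062) [0.5158 0.1405 0.0078]
[361 309  56  19 132] ((596.9506225585938, 311.26055908203125), (8.9677152633667, 149.87684631347656), 64.0636978149414) [0.5997 0.3102 0.0082]
scene0
tray rect ((547.3073120117188, 203.2744598388672), (244.79368591308594, 151.09535217285156), 65.600341796875) 1217
[ 352  276   58   41 1448] ((563.4767456054688, 249.44610595703125), (96.5374526977539, 125.2331314086914), 66.05286407470703) [0.5633 0.249  0.0075]
[337 244  53  37 864] ((513.651611328125, 141.2401580810547), (96.4913330078125, 127.62288665771484), 66.32846069335938) [0.5164 0.1397 0.0077]
[362 309  55  18 125] ((596.006103515625, 312.00250244140625), (5.828699111938477, 149.80653381347656), 64.92886352539062)
[... 444 characters left out ...]
7  26 127] ((513.3394165039062, 304.01458740234375), (105.96694946289062, 45.692665100097656), 38.23823928833008) [0.5159 0.3051 0.0086]
w2
tray rect ((546.8344116210938, 199.24252319335938), (242.32028198242188, 152.342041015625), 65.83524322509766) 4544
[ 506   97  109  120 4851] ((521.28271484375, 153.33633422851562), (98.78826904296875, 126.97705841064453), 65.630615234375) [0.5213 0.1523 0.008 ]
[ 562  161   78  108 4597] ((570.60693359375, 261.85845947265625), (92.8416976928711, 127.2370376586914), 66.14060974121094) [0.5728 0.258  0.0078]
[486  84 106 192 678] ((580.5794677734375, 143.03575134277344), (275.27557373046875, 125.70562744140625), 33.307186126708984) [0.5563 0.125  0.0083]
```

Tray centre is (0.546,0.200), with the long axis at 65.7°. That puts the empty half's centre at about (0.570,0.253), and the fitted rim size (242×152) matches the given one. Now I'll carry the bolt over.

Emit:
{"op": "apply_moves", "data": {
  "plan": [
    [[0,0.05,0.4,0,0,0,0],[0,0.08,0.8,0,0,0,0],[0,0.08,0.9,0,0,0,0],[0,0.08,0.9,0,0,0,0],[0,0.08,0.9,0,0,0,0],[0,0.08,0.9,0,0,0,0],[0,0.08,0.9,0,0,0,0],[0,0.08,0.9,0,0,0,0],[0,0.08,0.9,0,0,0,0],[0,0.08,0.9,0,0,0,0],[0,0.08,0.9,0,0,0,0],[0,0.08,0.9,0,0,0,0]]
  ]
}}

```text
time_s: 10.85
tcp_pos: [0.5401, -0.0029, 0.1697]
ee_rot: [[-0.959, -0.283, -0.019], [-0.283, 0.959, 0.003], [0.017, 0.008, -1.0]]
wrist_force: [-0.0, -0.6, -3.8]
gripper_width: 0.505
```

```bash
python3 - <<'E'
from h import *
s=sense();print(s['tcp_pos'],s['ee_rot'].round(4),s['wrist_force'],s['gripper_width'],s['joints'])
print((np.array([.570,.253,.13])-s['tcp_pos'])/.025)
E
```

```text
[ 0.54011579 -0.00293115  0.16974118] [[-0.9588 -0.2834 -0.0185]
 [-0.2835  0.959   0.0032]
 [ 0.0169  0.0083 -0.9998]] [-2.17558012e-03 -5.78352214e-01 -3.81554199e+00] 0.5048017942470957 [ 16.62055176  17.41896886 -15.64499469  -0.56496143 -57.90300654
 -89.84925849]
[ 1.19536838 10.23724605 -1.58964714]
```

Emit:
{"op": "apply_moves", "data": {
  "plan": [
    [[0,0.1,0.9,0,-0.002,-0.005,0],[0,0.1,0.9,0,-0.002,-0.005,0],[0,0.1,0.9,0,0,-0.004,0],[0,0.1,0.9,0,0,-0.003,0],[0,0.1,0.9,0,0,0,0],[0,0.1,0.9,0,0,0,0],[0,0.1,0.9,0,0,0,0],[0,0.1,0.9,0,0,0,0],[0,0.1,0.9,0,0,0,0],[0,0.1,0.8,0,0,0,0],[0,0,0.3,0,0,0,0],[0,0,0,0,0,0,0]]
  ]
}}

```text
time_s: 11.85
tcp_pos: [0.5542, 0.2464, 0.158]
ee_rot: [[-0.957, -0.29, -0.022], [-0.29, 0.957, -0.008], [0.023, -0.001, -1.0]]
wrist_force: [-0.4, -0.4, -4.0]
gripper_width: 0.502
```

```bash
python3 - <<'E'
from tray import *
s=sense();print(s['tcp_pos'],s['ee_rot'].round(4),s['wrist_force'],s['gripper_width'])
print((np.array([.570,.253,.09])-s['tcp_pos'])/.025)
p=capture('wrist');save(p,'w8.png');W=cloud(p,s);tray(W,p['pixels'])
z=W[...,2];t=s['tcp_pos'];zw=t[2]-.0192
w=(abs(z-zw)<.006)&(np.hypot(W[...,0]-t[0],W[...,1]-t[1])<.045);A=W[w]
q=np.linalg.lstsq(np.c_[A[:,:2],np.ones(len(A))],A[:,2],rcond=None)[0];print('washer slope deg',np.degrees(q[:2]),len(A),A.min(0),A.max(0))
E
```

```text
[0.55417713 0.24639974 0.15797006] [[-9.569e-01 -2.897e-01 -2.190e-02]
 [-2.896e-01  9.571e-01 -7.500e-03]
 [ 2.310e-02 -9.000e-04 -9.997e-01]] [-0.44577133 -0.35364494 -3.96257929] 0.5020864220080102
[ 0.63291479  0.26401054 -2.71880224]
tray rect ((547.0684204101562, 198.78858947753906), (241.83277893066406, 151.19827270507812), 65.86563873291016) 13731
[  115    52   205   218 17893] ((523.298828125, 145.5958251953125), (106.98860168457031, 133.94549560546875), 65.99198150634766) [0.5192 0.1449 0.0081]
[ 226  154  202  139 6174] ((570.944580078125, 251.93910217285156), (107.49665069580078, 132.97586059570312), 65.9442138671875) [0.532 0.253 0.008]
[197 191  26  23 255] ((552.6683959960938, 148.3830108642578), (25.291776657104492, 8.502047538757324), 58.28986740112305) [0.5527 0.1485 0.008 ]
washer slope deg [-1.30619986 -0.25457441] 7025 [0.51517231 0.20805623 0.13579132] [0.5669802  0.28229274 0.14169171]
```

View pics/w8.png

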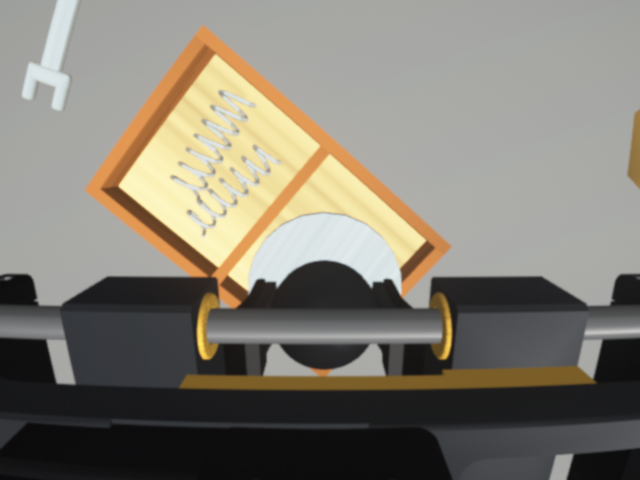

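The fit puts the empty half's centre at (0.571,0.252), sized 107×133, as given. I'll level the 1.3° tilt, centre, and lower.

Emit:
{"op": "apply_moves", "data": {
  "plan": [
    [[0,0.2,0.08,-0.2,0.003,-0.008,0],[0,0.2,0.08,-0.3,0.003,-0.008,0],[0,0.15,0.06,-0.4,0.002,-0.006,0],[0,0.05,0,-0.4,0,0,0],[0,0,0,-0.4,0,0,0],[0,0,0,-0.4,0,0,0],[0,0,0,-0.2,0,0,0],[0,0,0,0,0,0,0],[0,0,0,0,0,0,0]]
  ]
}}

```text
time_s: 12.65
tcp_pos: [0.5685, 0.2443, 0.0922]
ee_rot: [[-0.959, -0.283, -0.004], [-0.283, 0.959, -0.004], [0.005, -0.002, -1.0]]
wrist_force: [-0.0, 0.4, -2.6]
gripper_width: 0.504
```

```bash
python3 - <<'E'
from tray import *
s=sense();print(s['tcp_pos'],s['ee_rot'].round(4),s['wrist_force'],s['gripper_width'])
print((np.array([.571,.252,.0521])-s['tcp_pos'])/.025)
E
```

```text
[0.56845412 0.24426991 0.09222345] [[-0.9592 -0.2827 -0.0042]
 [-0.2827  0.9592 -0.0037]
 [ 0.0051 -0.0024 -1.    ]] [-0.0342734   0.40456767 -2.60452978] 0.5036668856656424
[ 0.10183528  0.30920353 -1.60493799]
```

Emit:
{"op": "apply_moves", "data": {
  "plan": [
    [[0,0.05,0.12,-0.25,0.002,-0.002,0],[0,0.05,0.12,-0.25,0.002,-0.002,0],[0,0,0.08,-0.3,0,0,0],[0,0,0,-0.25,0,0,0],[0,0,0,-0.15,0,0,0],[0,0,0,0,0,0,0],[0,0,0,0,0,0,0]]
  ]
}}

```text
time_s: 13.23
tcp_pos: [0.572, 0.2542, 0.0603]
ee_rot: [[-0.959, -0.284, 0.003], [-0.284, 0.959, 0.002], [-0.003, 0.001, -1.0]]
wrist_force: [-0.3, 0.6, -3.5]
gripper_width: 0.501
```

```bash
python3 - <<'E'
from tray import *
s=sense();print(s['tcp_pos'],s['ee_rot'].round(4),s['wrist_force'],s['gripper_width'])
print((np.array([.571,.252,.0521])-s['tcp_pos'])/.025)
p=capture('wrist');save(p,'w9.png');W=cloud(p,s)
z=W[...,2];t=s['tcp_pos'];zw=t[2]-.0192
w=(abs(z-zw)<.005)&(np.hypot(W[...,0]-t[0],W[...,1]-t[1])<.042);A=W[w]
q=np.linalg.lstsq(np.c_[A[:,:2],np.ones(len(A))],A[:,2],rcond=None)[0];print('washer slope deg',np.degrees(q[:2]),len(A),A.mean(0),A.min(0),A.max(0))
E
```

```text
[0.57202035 0.25420165 0.06028941] [[-0.9589 -0.2837  0.0028]
 [-0.2837  0.9589  0.0022]
 [-0.0033  0.0013 -1.    ]] [-0.28223349  0.58082545 -3.51124632] 0.5011649468896141
[-0.04081398 -0.08806614 -0.3275766 ]
washer slope deg [-0.03986792  0.28899043] 7065 [0.55186432 0.24792307 0.04107853] [0.53347062 0.21604369 0.03679339] [0.58453318 0.29021176 0.04373681]
```

View pics/w9.png

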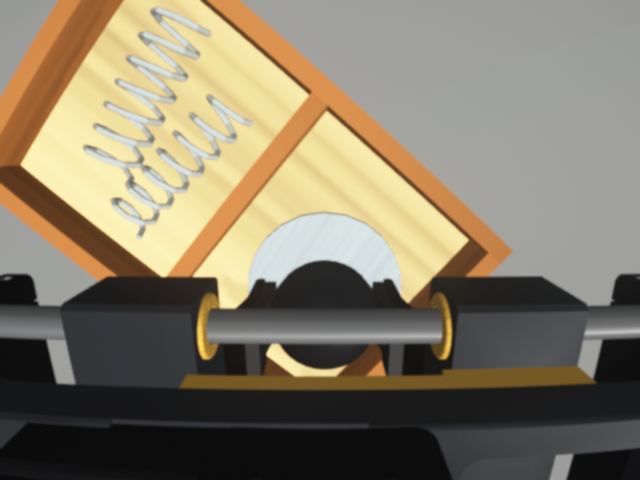

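The bolt is centred and level within 0.3°, about 8 mm above the floor. I'll lower it slowly.

Emit:
{"op": "apply_moves", "data": {
  "plan": [
    [[0,-0.02,-0.03,-0.08,0,0,0],[0,0,0,-0.08,0,0,0],[0,0,0,-0.07,0,0,0],[0,0,0,-0.05,0,0,0],[0,0,0,0,0,0,0]]
  ]
}}

```text
time_s: 13.7
tcp_pos: [0.572, 0.2535, 0.0538]
ee_rot: [[-0.959, -0.284, 0.005], [-0.284, 0.959, 0.003], [-0.005, 0.002, -1.0]]
wrist_force: [1.5, 0.8, -3.6]
gripper_width: 0.502
```

Emit:
{"op": "apply_moves", "data": {
  "plan": [
    [[0,0,0,-0.04,0,0,0],[0,0,0,-0.04,0,0,0],[0,0,0,0,0,0,0]]
  ]
}}

```text
time_s: 13.95
tcp_pos: [0.5724, 0.2537, 0.0523]
ee_rot: [[-0.959, -0.284, 0.006], [-0.284, 0.959, 0.004], [-0.007, 0.002, -1.0]]
wrist_force: [0.2, -0.8, -3.6]
gripper_width: 0.501
```

Emit:
{"op": "apply_moves", "data": {
  "plan": [
    [[0,0,0,-0.04,-0.003,0.005,0],[0,0,0,0,0,0,0]]
  ]
}}

```text
time_s: 14.12
tcp_pos: [0.573, 0.2541, 0.0525]
ee_rot: [[-0.959, -0.284, 0.002], [-0.284, 0.959, 0.001], [-0.002, 0.001, -1.0]]
wrist_force: [0.8, -0.1, -4.3]
gripper_width: 0.503
```

Emit:
{"op": "apply_moves", "data": {
  "plan": [
    [[0,0,0,-0.05,0,0,0],[0,0,0,-0.04,0,0,0],[0,0,0,0,0,0,0]]
  ]
}}

```text
time_s: 14.37
tcp_pos: [0.5736, 0.2544, 0.0523]
ee_rot: [[-0.959, -0.285, 0.004], [-0.285, 0.959, 0.002], [-0.004, 0.001, -1.0]]
wrist_force: [0.2, -0.3, -3.6]
gripper_width: 0.504
```

```bash
python3 - <<'E'
from tray import *
s=sense();print(s['tcp_pos'],s['wrist_force'],s['gripper_width'])
p=capture('wrist');save(p,'w10.png');W=cloud(p,s)
z=W[...,2];t=s['tcp_pos'];zw=t[2]-.0192
w=(abs(z-zw)<.005)&(np.hypot(W[...,0]-t[0],W[...,1]-t[1])<.036);A=W[w]
print(np.median(A[:,2]),len(A)); f=(z>.004)&(z<.012)&(abs(W[...,0]-.55)<.08)&(abs(W[...,1]-.2)<.12);print('floor',np.median(z[f]))
E
```

```text
[0.57361734 0.25443746 0.05233156] [ 0.23583315 -0.30622916 -3.63849803] 0.5035297982361451
0.033147000931519205 5873
floor 0.00799516749819279
```

Emit:
{"op": "apply_moves", "data": {
  "plan": [
    [[0,-0.03,-0.03,-0.06,0,0,0],[0,0,0,-0.06,0,0,0]]
  ]
}}

```text
time_s: 14.58
tcp_pos: [0.5743, 0.2547, 0.0522]
ee_rot: [[-0.958, -0.287, 0.008], [-0.287, 0.958, 0.004], [-0.008, 0.001, -1.0]]
wrist_force: [-3.7, -1.4, 9.6]
gripper_width: 0.504
```

The foot is on the floor, since the wrist force went to +9.6 N. I'll ease off and open.

Emit:
{"op": "apply_moves", "data": {
  "plan": [
    [[0,0,0,0.02,-0.003,0.006,0],[0,0,0,0,0,0,0]]
  ]
}}

```text
time_s: 14.75
tcp_pos: [0.5742, 0.2548, 0.0525]
ee_rot: [[-0.958, -0.286, 0.002], [-0.286, 0.958, 0.001], [-0.002, 0.001, -1.0]]
wrist_force: [0.1, 0.1, -4.1]
gripper_width: 0.503
```

Emit:
{"op": "apply_moves", "data": {
  "plan": [
    [[0,0,0,-0.06,0,0,0],[0,0,0,-0.03,0,0,0],[50,0,0,-0.02,0,0,0],[60,0,0,0,0,0,0],[60,0,0,0,0,0,0],[70,0,0,0,0,0,0],[80,0,0,0,0,0,0],[90,0,0,0,0,0,0],[90,0,0,0,0,0,0],[90,0,0,0,0,0,0],[90,0,0,0,0,0,0]]
  ]
}}

```text
time_s: 15.67
tcp_pos: [0.5763, 0.2556, 0.0511]
ee_rot: [[-0.958, -0.288, 0.006], [-0.288, 0.958, 0.002], [-0.006, 0.0, -1.0]]
wrist_force: [0.2, -0.6, -0.5]
gripper_width: 0.881
```

```bash
python3 - <<'E'
from fit import *
s=sense();print(s['tcp_pos'],s['wrist_force'],s['gripper_width'])
p=capture('wrist');save(p,'w11.png');W=cloud(p,s);z=W[...,2];t=s['tcp_pos']
hsv=cv2.cvtColor(p['pixels'],cv2.COLOR_RGB2HSV)
b=(hsv[...,2]<70)&(z>.05)&(z<.09)&(np.hypot(W[...,0]-t[0],W[...,1]-t[1])<.024);print(b.sum(), sphere_fit(W[b]))
E
```

```text
[0.57630866 0.25559759 0.05109107] [ 0.2065275  -0.58866576 -0.51996724] 0.8814058602433906
4767 (array([0.57348433, 0.25431   , 0.0606695 ]), np.float64(0.00046646758711446716))
```

View pics/w11.png

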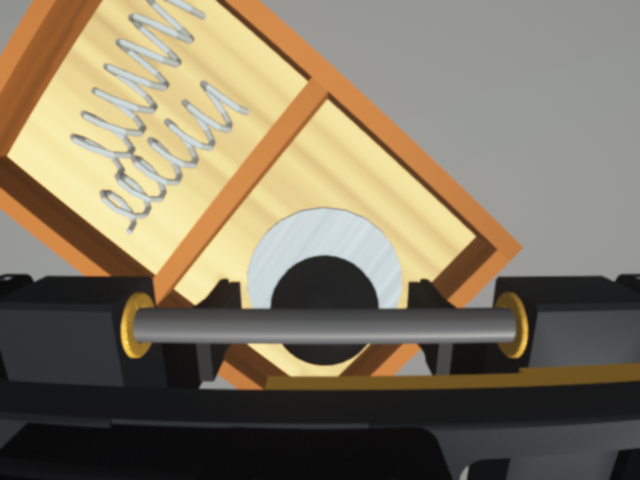

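The bolt is released and standing, with its ball centre at z = 0.061 as expected on the tray floor. I'll retreat straight up, then check.

Emit:
{"op": "apply_moves", "data": {
  "plan": [
    [[100,-0.05,0,0.3,0,0.003,0],[100,-0.03,0,0.4,0,0.003,0],[100,0,0,0.5,0,0,0],[100,0,0,0.8,0,0,0],[100,0,0,0.8,0,0,0],[100,0,0,0.8,0,0,0],[100,0,0,0.8,0,0,0],[100,0,0,0.8,0,0,0],[100,0,0,0.8,0,0,0],[100,0,0,0.4,0,0,0],[100,0,0,0,0,0,0],[100,0,0,0,0,0,0]]
  ]
}}

```text
time_s: 16.72
tcp_pos: [0.5729, 0.2546, 0.2302]
ee_rot: [[-0.957, -0.288, 0.005], [-0.288, 0.957, 0.007], [-0.007, 0.005, -1.0]]
wrist_force: [0.5, 0.1, -0.2]
gripper_width: 1.0
```

```bash
python3 - <<'E'
from fit import *
s=sense();print(s['tcp_pos'],s['wrist_force'],s['time_s'])
p=capture('wrist');save(p,'w12.png');W=cloud(p,s);z=W[...,2]
r=np.hypot(W[...,0]-.573,W[...,1]-.254)
w=(z>.028)&(z<.039)&(r<.036)&(r>.025);A=W[w];print(np.median(A[:,2]));q=np.linalg.lstsq(np.c_[A[:,:2],np.ones(len(A))],A[:,2],rcond=None)[0];print('slope',np.degrees(q[:2]),len(A))
hsv=cv2.cvtColor(p['pixels'],cv2.COLOR_RGB2HSV)
b=(hsv[...,2]<70)&(z>.05)&(z<.09)&(r<.03);print(b.sum(), sphere_fit(W[b]))
p=capture('scene')
cv2.imwrite('pics/s12.png',cv2.resize(cv2.cvtColor(p['pixels'],cv2.COLOR_RGB2BGR)[130:350,180:460],None,fx=2.8,fy=2.7))
E
```

```text
[0.57285971 0.25461723 0.23020389] [ 0.49842161  0.14557033 -0.19413688] 16.7167
0.03297170205449834
slope [ 0.02802983 -0.03240731] 1985
1845 (array([0.57359149, 0.25384333, 0.06076603]), np.float64(0.0005522287525374133))
```

View pics/w12.png

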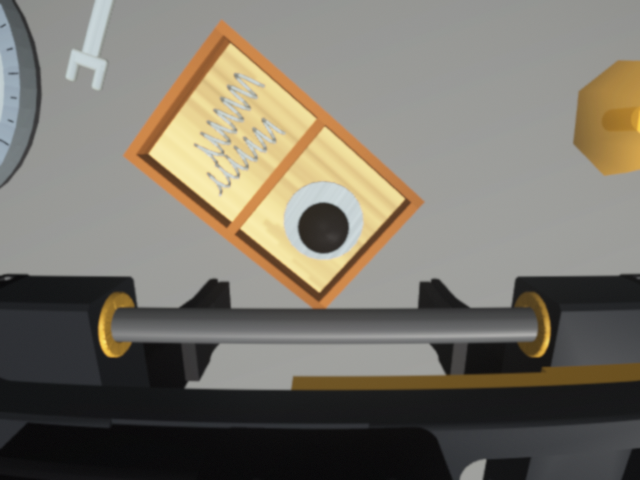

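View pics/s12.png

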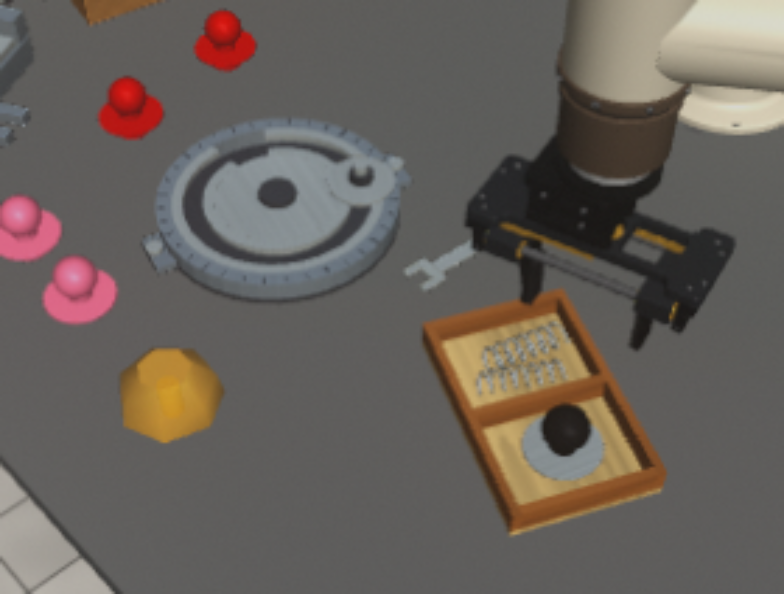

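Both views show the bolt standing upright in the empty half, at (323,225) in the wrist picture. The washer is level within 0.05°, the hex bolt, spanner and far glass block sit where they were, and the gripper is clear.

```bash
python3 -c "
from station import finish_job
print(finish_job())"
```

```text
the job is handed in; nothing more can be done
None
```

The ball-knob bolt is out of the base and standing upright on its foot in the empty half of the tray. I handed the job in at about 17 s of the 56 s allowed. I gripped the ball, slid the bolt about 78° round the slot to the gap and lifted it straight up. I then carried it to the tray, lowered it until the foot touched the floor, released it and backed straight up.

**Final checks:**
- **Position:** the ball centre is 60.8 mm above the table (61 expected), about 3 mm from the centre of the empty half.
- **Upright:** the washer is level within 0.05°.
- **Left alone:** the hexagon-nut bolt, the spanner and the far glass block look unmoved in the scene picture. I only saw the left glass block in passing and did not measure it.
- **Gripper:** open and about 17 cm above the bolt, touching nothing.

**Forces:** the largest wrist reading was about 10 N, for a moment when the foot touched down. I eased off and touched down again before opening, so the bolt was set down rather than dropped.

**Camera disagreement:** the fixed cameras and the wrist camera differed by about 5 mm on the base position. I went by the wrist camera, which matched the sizes given.

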